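# Tip the carton down onto its marked place

### The arm

A 6-joint arm with a two-finger parallel gripper is mounted at the origin on a cart in front of the work surface, level with it; the furniture and walls round the work are solid. World frame = base frame: x ahead of the robot, y to its left, z up, the work surface at z = 0. Lengths are in mm, angles in rad, forces in N, time in s.
With the tool pointing down it reaches from about 350 to 775 mm from the base axis. Payload 5.5 kg.
Tool frame: the origin (TCP) lies at the very end of the fingers, on their centre line; the grasp point (between the pads) lies 19 mm behind it; z points along the fingers, y is the direction in which the jaws open and shut (so a half turn about z gives the same grasp; the last joint's range is limited). The gripper opens to 85 mm and grips with 20 to 120 N. Pads are 22 mm wide; open, the fingers measure 114 mm over their backs; the gripper's body (76 mm by 85 mm) begins 54 mm behind the grasp point. The pads swing forward as they close: fully open they stand 13 mm farther back than shut.
Start: joints at [-1.398, 0.313, 0.046, 1.304, 0, 1.431], TCP at [176.937, -547.143, 231.323] pointing down, gripper open.
Joint ranges: [-2.76, 2.76], [-0.86, 1.69], [-1.03, 1.26], [-2.2, 2.34], [-1.47, 1.5], [-3.14, 3.14]. Speed limits (rad/s): [2.57, 2.57, 3.14, 3.14, 3.14, 3.14].

### API

Orientations are given as a unit quaternion [x, y, z, w].
In Python, from workcell import * gives the robot as it stands.
- The arm moves only by the shell command python3 -m crank 'ROWS' [FORCE]. ROWS is JSON, one flat list of numbers, 7 for each row, row after row: the shift along the tool's x, y, z in mm, then the turn, a rotation vector about the tool's x, y, z in rad, then the finger opening in mm, from 0 to 85.4. A call has 1 to 20 rows; each row is the pose to reach, as a shift and turn from the pose measured when the call began, along the tool's axes at that moment; what a row does not reach only later rows make up. A row lasts 1/10 s, in which the tool goes at most 50 mm and 8.59 degrees, less where a joint would pass 70% of its speed; a pose out of reach is approached as far as the arm can. A call with a gripper value outside its range is refused whole. The fingers move at their own pace and stop on an object; FORCE is the grip in N (left out, the last holds). Time passes only in rows, so rows that repeat a pose let the fingers close. It gives the time, the measured TCP pose, the force and the opening at its end, in the units of the state.
- state(): the state, without advancing time (a new reading comes with each control period).
- snapshot(name): name is "side" or "top"; returns the picture (400x640x3 uint8, red, green, blue); there is no depth.
- camera_model(name): a dict with "K" (3x3 intrinsics, pixels), "extrinsics" (4x4, takes a point from world to camera coordinates). Camera axes: x right, y up, looking along -z (the intrinsics and any distortion apply to the point x, -y, -z); pixel columns grow to the right and rows downward; lengths in mm; the calibration is good to about 2 mm. A picture is of the moment at which its call begins. camera_model takes no time and is no camera call.
- close_job(): hands the job in, once; it reports no verdict.
Trained networks look in the newest picture that a camera, given by its name, has taken for a name from the list of things; names that differ only in an ending like _2 or _b are one class to them, and where a whole thing is asked for, a point or a joint stands for the part that bears it (a point fixed in the world has none). Each returns a list of dicts, best first, with "score" (0 to 1); they miss things now and then, are a little off and sometimes report something else, mostly with a low value. They report only what shows in the picture. A call takes as long as a camera call.
- outline_of(camera, thing): "pixels" (400x640 bool, what is visible of it) and "box" ([centre column, centre row, width, height] as shares, 0 to 1, of the picture: columns of its width, rows of its height, round what is visible of it).
- spot_point(camera, thing): "location" ([column, row] as shares, 0 to 1, of the picture: columns of its width, rows of its height: a listed point, or the origin of a listed thing).
The state is a dict: "time": time; "joint_pos": joint angles; "qvel": joint speeds; "joint_torque": joint torques, N m; "ee_pos": TCP position; "eef_rot": TCP orientation; "wrist_force": force on the tool from outside, world axes, zero at the start; "moment": the same for the moment, N m; "opening": finger opening in mm.
Only numpy, scipy, OpenCV 4.12 (cv2) and the standard library are available. Lean on these libraries where they do the work, as an engineer would, in place of code of your own. Each camera call takes 0.05 s, during which the arm holds its last target.

### The job

Tip the standing carton over onto the blue-taped half of the white board by pushing high on its broad side, so that it comes down flat within the blue outline. Then push its foot end with the fingers until its top end rests against the raised metal stop at that end of the board. Only push the carton, never pick it up, and leave the salt shaker, cup, small dish and spoon where they are.

Things in the scene. Friction and masses are not known exactly. Their poses are not given: they have to be found in the camera images.
- carton_center (a point): Centre of a closed rigid brown carton with a green band, 0.2 to 0.33 kg: 100 (x) by 60 (y) by 150 mm (z, foot to top), in its own axes. It starts on its foot mid-board, broad sides (+-y) facing the two taped halves, centre 75 mm above the board; lying flat, 30 mm. A push in the upper third tips it without sliding; tilted past 0.38 rad it falls by itself about its far lower edge.
- board: Flat white board fixed to the table, 200 mm (x) by 530 mm (y), 4 mm thick; origin at the centre of its underside. Each of its two ends in y carries a fixed metal stop bar, 150 mm long in x, 20 mm wide and 22 mm high above the board.
- stop_left (a point): Middle of the lower edge of the inner face of the stop bar at the +y end of the board, on the board's top, 235 mm from the board's centre; axes as the board's. The carton's end comes to rest against this face.
- stop_right (a point): The same at the -y end of the board, 235 mm from the board's centre; axes as the board's.
- zone_blue: Rectangle outlined in flat blue tape on one half of the board, 170 mm (x) by 233 mm (y) over the outer edges of the 12 mm tape; origin at its centre on the board's top, axes as the board's. It fills the space from the board's middle line to the stop of that half. Which half is blue changes from run to run.
- zone_yellow: The same rectangle in yellow tape, on the other half of the board; not to be used.
- salt_shaker: Clear salt shaker with a grey top, 44 mm across and 90 mm high, standing beyond the board; origin under its centre. Leave alone.
- cup: White mug with a yellow rim and handle, 84 x 118 mm with the handle, 85 mm high, standing beyond the board; origin under its centre. Leave alone.
- small_dish: Small beige dish with red food, 90 mm across and 20 mm high, standing beyond the board; origin under its centre. Leave alone.
- spoon: Steel spoon, 188 mm long, 38 mm wide, 15 mm high, lying on the robot's side of the board; origin under its centre. Leave alone.

How it is judged (in metres and radians):
On the way:
1. the carton has come down flat on a broad side within the blue outline, still short of the stop (height (world z) of carton_center below 0.045 m and angle between carton_center's own z axis and vertical between 1.5 and 1.64 rad and x of carton_center in the frame of zone_blue between -0.03 and 0.03 m and y of carton_center in the frame of zone_blue between -0.048 and 0.048 m and angle between the x axis of carton_center and the x axis of zone_blue, either way round below 0.12 rad and y of carton_center in the frame of stop_left below -0.088 m and y of carton_center in the frame of stop_right above 0.088 m), for 0.2 s.
At the end, for the whole second after the job is handed in: The carton lies flat on a broad side within the blue outline (it may cover the tape; square to it within 0.12 rad) and its top end is against the stop of that half, its centre at most 83 mm from the stop's face (8 mm gap) (height (world z) of carton_center below 0.045 m and angle between carton_center's own z axis and vertical between 1.5 and 1.64 rad and x of carton_center in the frame of zone_blue between -0.03 and 0.03 m and y of carton_center in the frame of zone_blue between -0.048 and 0.048 m and angle between the x axis of carton_center and the x axis of zone_blue, either way round below 0.12 rad and (y of carton_center in the frame of stop_left above -0.083 m or y of carton_center in the frame of stop_right below 0.083 m)); the robot touches nothing.
It fails at once if the carton is lifted off the board (height (world z) of carton_center above 0.095 m or (angle between carton_center's own z axis and vertical above 0.9 rad and height (world z) of carton_center above 0.083 m) or (angle between carton_center's own z axis and vertical above 1.4 rad and height (world z) of carton_center above 0.064 m)).
It fails at once if the salt shaker is moved (more than 15 mm) (distance of salt_shaker from where it was at the start of the episode above 0.015 m).
It fails at once if the cup is moved (more than 15 mm) (distance of cup from where it was at the start of the episode above 0.015 m).
It fails at once if the small dish is moved (more than 15 mm) (distance of small_dish from where it was at the start of the episode above 0.015 m).
It fails at once if the spoon is moved (more than 15 mm) (distance of spoon from where it was at the start of the episode above 0.015 m).
It also fails if it takes over 48 s, if anything falls off the work surface, if the arm or the gripper's body presses on something with over 40 N, if the wrist force passes 120 N, or if a joint passes its speed limit or range.

## Working session

There is one attempt and no reset: what is moved stays moved. The work goes in short steps, Python scripts to look and compute and a shell command to move; the robot and the scene stay as the last step left them, time stands still between calls to the robot, and variables do not carry over. Pictures are saved under pics/ and viewed, and the job is handed in when it is done.

```bash
mkdir -p pics; ls; python3 - <<'E'
from workcell import *
import cv2, numpy as np
print(state())
for n in ("side","top"):
    im=snapshot(n); cv2.imwrite(f"pics/{n}0.png",im[:,:,::-1])
    c=camera_model(n); print(n,np.round(c["K"],1).tolist(),np.round(c["extrinsics"],3).tolist(),[k for k in c])
    for t in ("carton_center","zone_blue","board","stop_left","stop_right","salt_shaker","cup","small_dish","spoon"):
        r=spot_point(n,t); print(t,[(round(d["score"],2),round(d["location"][0]*640,1),round(d["location"][1]*400,1)) for d in r[:2]])
E
```

```text
pics
{'time': 0.0, 'joint_pos': array([-1.39758922e+00,  3.13988951e-01,  4.49566617e-02,  1.30358490e+00,
        3.30766658e-05,  1.43121724e+00]), 'qvel': array([ 0.00099928,  0.00087462, -0.0010591 , -0.00071784, -0.00081336,
        0.00055605]), 'joint_torque': array([ 3.35096565e-04, -4.80629826e+01,  2.98531187e+01,  1.92900124e-02,
       -1.78388209e-04, -2.88616171e-06]), 'ee_pos': array([ 176.85609849, -546.58585994,  230.40625238]), 'eef_rot': array([ 9.87795099e-01,  1.55756265e-01,  1.22868904e-06, -9.10581823e-04]), 'wrist_force': array([-1.00456682, -0.511118  ,  0.12516436]), 'moment': array([0.00616397, 0.0289072 , 0.05298348]), 'opening': 85.4988899151884}
side [[505.7, 0.0, 316.0], [0.0, 505.7, 206.1], [0.0, 0.0, 1.0]] [[0.993, -0.122, -0.001, -590.1], [0.06, 0.479, 0.876, -77.8], [-0.107, -0.869, 0.483, -1158.937], [0.0, 0.0, 0.0, 1.0]] ['K', 'extrinsics']
carton_center [(0.59, 297.0, 232.6)]
zone_blue [(0.29, 347.0, 330.5)]
board [(0.85, 299.3, 262.5), (0.27, 349.2, 333.9)]
stop_left [(0.94, 266.8, 211.6)]
stop_right [(0.58, 346.4, 331.7)]
salt_shaker [(0.58, 349.1, 230.5)]
cup [(0.95, 401.9, 282.1), (0.43, 232.7, 278.5)]
small_dish [(0.65, 371.7, 244.6)]
spoon [(0.94, 236.2, 279.5)]
top [[381.2, 0.0, 315.1], [0.0, 381.2, 198.0], [0.0, 0.0, 1.0]] [[-0.003, -1.0, -0.025, -50.855], [1.0, -0.004, 0.021, -576.774], [-0.021, -0.025, 0.999, -932.582], [0.0, 0.0, 0.0, 1.0]] ['K', 'extrinsics']
carton_center [(0.76, 357.9, 213.0)]
zone_blue [(0.21, 312.2, 167.5)]
board [(0.66, 353.6, 213.8)]
stop_left []
stop_right [(0.69, 453.1, 183.9), (0.31, 352.1, 212.9)]
salt_shaker [(0.6, 310.7, 165.2)]
cup [(0.88, 392.1, 130.7)]
small_dish [(0.75, 337.0, 145.4)]
spoon [(0.58, 371.1, 266.9)]
```

View pics/top0.png

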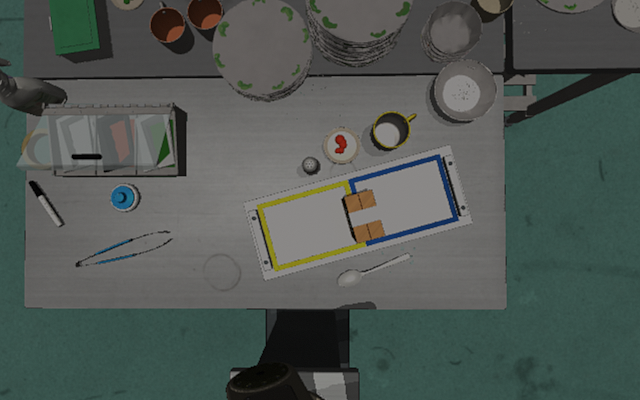

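View pics/side0.png

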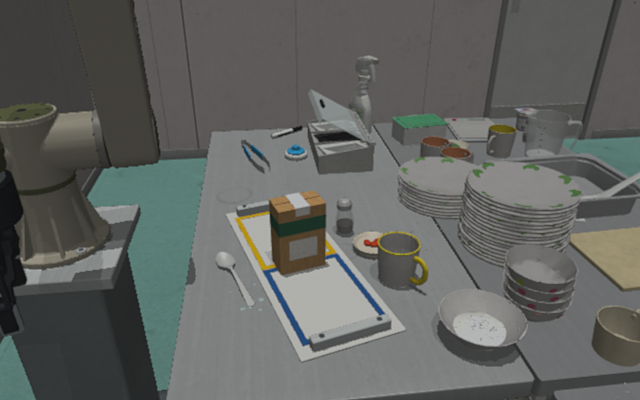

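The top view shows the blue half on the right (-y), at cols 350–458 and rows 155–245. The carton's top is at about (363,217), the cup at (390,130), the dish at (340,147), the shaker at (311,165) and the spoon at (375,270). Next I'll fit the board from the tape colours.

```bash
cat > h.py <<'E'
import numpy as np, cv2
from workcell import *
def P(n,X):
    c=camera_model(n);E=c["extrinsics"];K=c["K"]
    X=np.atleast_2d(X).astype(float);q=X@E[:3,:3].T+E[:3,3]
    return np.c_[K[0,2]+K[0,0]*q[:,0]/-q[:,2],K[1,2]+K[1,1]*(-q[:,1])/-q[:,2]]
def B(n,uv,z):
    c=camera_model(n);E=c["extrinsics"];K=c["K"];R=E[:3,:3];C=-R.T@E[:3,3]
    uv=np.atleast_2d(uv).astype(float)
    d=np.c_[(uv[:,0]-K[0,2])/K[0,0],-(uv[:,1]-K[1,2])/K[1,1],-np.ones(len(uv))]@R
    return C+d*((z-C[2])/d[:,2])[:,None]
E
python3 - <<'E'
from h import *
for n in ("top","side"):
    im=cv2.imread(f"pics/{n}0.png");h=cv2.cvtColor(im,cv2.COLOR_BGR2HSV)
    for nm,lo,hi in (("blue",(105,120,60),(125,255,255)),("yel",(22,120,80),(32,255,255))):
        m=cv2.inRange(h,lo,hi)
        k,l,s,c=cv2.connectedComponentsWithStats(m)
        # keep pixels near the board
        ys,xs=np.nonzero(m); 
        W=B(n,np.c_[xs,ys],4)
        ok=(W[:,0]>380)&(W[:,0]<800)&(W[:,1]>-400)&(W[:,1]<250)
        lab=l[ys,xs]; big=[i for i in np.unique(lab[ok]) if s[i,4]>60]
        if nm=="yel": # exclude cup
            big=[i for i in big if W[lab==i][:,0].mean()<620]
        w=W[np.isin(lab,big)][:,:2].astype(np.float32)
        (c,sz,a)=cv2.minAreaRect(w); print(n,nm,len(w),np.round(c,1),np.round(sz,1),round(a,2),np.round(cv2.boxPoints((c,sz,a)),0).tolist())
E
```

```text
top blue 1098 [ 571.9 -268.3] [168.5 231.9] 15.38 [[460.0, -179.0], [521.0, -402.0], [684.0, -358.0], [622.0, -134.0]]
top yel 1163 [509.2 -41. ] [168.4 233.5] 15.39 [[397.0, 49.0], [459.0, -176.0], [621.0, -131.0], [559.0, 94.0]]
side blue 737 [ 572.5 -270.6] [167.6 229. ] 15.33 [[461.0, -182.0], [522.0, -403.0], [684.0, -359.0], [623.0, -138.0]]
side yel 427 [509.8 -42.9] [168.  233.3] 15.57 [[398.0, 47.0], [460.0, -178.0], [622.0, -133.0], [559.0, 92.0]]
```

```bash
python3 - <<'E'
from h import *
a=0.2685; c0=np.array([540.7,-155.3]); ex=np.array([np.cos(a),np.sin(a)]); ey=np.array([-np.sin(a),np.cos(a)])
for n in ("top","side"):
    r=outline_of(n,"carton_center"); print([ (round(d["score"],2),np.round(d["box"],3)) for d in r[:2]])
    np.save(f"m_{n}.npy",r[0]["pixels"])
# fit x,y,yaw of box maximizing IoU in both masks
ms={n:np.load(f"m_{n}.npy") for n in ("top","side")}
def sil(n,p):
    x,y,t=p; R=np.array([[np.cos(t),-np.sin(t)],[np.sin(t),np.cos(t)]])
    pts=[]
    for sx in(-50,50):
        for sy in(-30,30):
            for z in(4,154): pts.append([*(R@[sx,sy]+[x,y]),z])
    h=cv2.convexHull((P(n,pts)*16).astype(np.int32))
    m=np.zeros((400,640),np.uint8); cv2.fillConvexPoly(m,h,1,shift=4); return m>0
def cost(p,names=("top","side")): return -sum((sil(n,p)&ms[n]).sum()/(sil(n,p)|ms[n]).sum() for n in names)
from scipy.optimize import minimize
for names in (("top","side"),("top",),("side",)):
    s=minimize(cost,[c0[0],c0[1],a],args=(names,),method="Nelder-Mead",options=dict(initial_simplex=[[540,-155,a],[555,-155,a],[540,-140,a],[540,-155,a+.1]]))
    d=s.x[:2]-c0; print(names,np.round(s.x,3),s.fun,"board xy",np.round([d@ex,d@ey],1))
im=cv2.imread("pics/top0.png"); s=(sil("top",minimize(cost,[540,-155,a],method="Nelder-Mead").x)).astype(np.uint8)
for t in ("spoon","cup","small_dish","salt_shaker"):
    r=outline_of("top",t)
    if r:
        ys,xs=np.nonzero(r[0]["pixels"]); W=B("top",np.c_[xs,ys],10)[:,:2]-c0; print(t,round(r[0]["score"],2),"board x",np.round([(W@ex).min(),(W@ex).max()]),"y",np.round([(W@ey).min(),(W@ey).max()]))
E
```

```text
[(0.72, array([0.565, 0.538, 0.067, 0.132]))]
[]Traceback (most recent call last):
  File "<stdin>", line 5, in <module>
IndexError: list index out of range
```

```bash
cat > fit.py <<'E'
from h import *
a=0.2685; c0=np.array([540.7,-155.3]); ex=np.array([np.cos(a),np.sin(a)]); ey=np.array([-np.sin(a),np.cos(a)])
snapshot("side")
ms={"top":np.load("m_top.npy")}
for k in range(3):
    r=outline_of("side","carton_center")
    if r: ms["side"]=r[0]["pixels"]; print(r[0]["score"],r[0]["box"]);break
def sil(n,p):
    x,y,t=p; R=np.array([[np.cos(t),-np.sin(t)],[np.sin(t),np.cos(t)]])
    pts=[]
    for sx in(-50,50):
        for sy in(-30,30):
            for z in(4,154): pts.append([*(R@[sx,sy]+[x,y]),z])
    h=cv2.convexHull((P(n,pts)*16).astype(np.int32))
    m=np.zeros((400,640),np.uint8); cv2.fillConvexPoly(m,h,1,shift=4); return m>0
def cost(p,names): return -sum((sil(n,p)&ms[n]).sum()/(sil(n,p)|ms[n]).sum() for n in names)
from scipy.optimize import minimize
for names in (("top",),("side",),("top","side")):
    if names[-1] not in ms: continue
    s=minimize(cost,[c0[0],c0[1],a],args=(names,),method="Nelder-Mead",options=dict(initial_simplex=[[540,-155,a],[555,-155,a],[540,-140,a],[540,-155,a+.1]]))
    d=s.x[:2]-c0; print(names,np.round(s.x,3),s.fun,"board xy",np.round([d@ex,d@ey],1))
for t in ("spoon","cup","small_dish","salt_shaker"):
    r=outline_of("top",t)
    if r:
        ys,xs=np.nonzero(r[0]["pixels"]); W=B("top",np.c_[xs,ys],10)[:,:2]-c0; print(t,round(r[0]["score"],2),"board x",np.round([(W@ex).min(),(W@ex).max()]),"y",np.round([(W@ey).min(),(W@ey).max()]))
st=state(); print(st["time"],st["ee_pos"])
E
python3 fit.py
```

```text
0.92 [0.4688, 0.5851, 0.0889, 0.2028]
('top',) [ 5.35808e+02 -1.58847e+02  2.80000e-01] -0.9195331695331695 board xy [-5.7 -2.1]
('side',) [ 5.37133e+02 -1.60595e+02  1.78000e-01] -0.9624007473143391 board xy [-4.8 -4.2]
('top', 'side') [ 5.37713e+02 -1.59027e+02  3.06000e-01] -1.8602949555312889 board xy [-3.9 -2.8]
spoon 0.85 board x [-166. -126.] y [-94.  90.]
small_dish 0.92 board x [125. 215.] y [-55.  35.]
salt_shaker 0.66 board x [121. 165.] y [56. 98.]
1.4 [ 176.93745236 -547.14264477  231.31731061]
```

```bash
python3 -m crank '[465,-336,0,0,0,-1.53,50,465,-336,0,0,0,-1.53,50,465,-336,0,0,0,-1.53,50,465,-336,0,0,0,-1.53,50,465,-336,0,0,0,-1.53,50,465,-336,0,0,0,-1.53,50,465,-336,0,0,0,-1.53,50,465,-336,0,0,0,-1.53,50,465,-336,0,0,0,-1.53,50,465,-336,0,0,0,-1.53,50,465,-336,0,0,0,-1.53,50,465,-336,0,0,0,-1.53,50,465,-336,0,0,0,-1.53,50,465,-336,0,0,0,-1.53,50,465,-336,0,0,0,-1.53,50,465,-336,0,0,0,-1.53,50,465,-336,0,0,0,-1.53,50,465,-336,0,0,0,-1.53,50]' 40
cat > where.py <<'E'
from h import *
from scipy.spatial.transform import Rotation as R
a=0.2685; c0=np.array([540.7,-155.3]); ex=np.array([np.cos(a),np.sin(a)]); ey=np.array([-np.sin(a),np.cos(a)])
s=state();d=s["ee_pos"][:2]-c0;M=R.from_quat(s["eef_rot"]).as_matrix()
print("t",s["time"],"board xy",np.round([d@ex,d@ey],1),"z",s["ee_pos"][2].round(1),"force",s["wrist_force"].round(1),"open",round(s["opening"],1))
print(M.round(3), "tool-y yaw",np.arctan2(M[1,1],M[0,1]).round(3))
E
python3 where.py
```

```text
time: 3.2
ee_pos: [515.7, -85.1, 231.4]
eef_rot: [0.605, 0.796, -0.0, 0.0]
wrist_force: [-0.1, -0.2, 0.3]
opening: 50.0
t 3.2 board xy [-5.5 74.3] z 231.4 force [-0.1 -0.2  0.3] open 50.0
[[-0.267  0.964  0.   ]
 [ 0.964  0.267 -0.   ]
 [-0.     0.    -1.   ]] tool-y yaw 0.271
```

```bash
python3 -m crank '[0,0,40,0,0,0,50,0,0,80,0,0,0,50,0,0,106,0,0,0,50,0,0,106,0,0,0,50]'
python3 where.py; python3 - <<'E'
from h import *
cv2.imwrite("pics/s1.png",snapshot("side")[:,:,::-1]);cv2.imwrite("pics/t1.png",snapshot("top")[:,:,::-1])
a=cv2.imread("pics/s1.png")[60:360,180:480];b=cv2.imread("pics/t1.png")[80:380,180:480]
cv2.imwrite("pics/c1.png",np.hstack([a,b]))
E
```

```text
time: 3.6
ee_pos: [512.6, -84.5, 121.8]
eef_rot: [0.606, 0.796, -0.001, -0.003]
wrist_force: [-0.3, 1.0, 0.9]
opening: 50.4
t 3.6 board xy [-8.3 75.7] z 121.8 force [-0.3  1.   0.9] open 50.4
[[-0.267  0.964 -0.007]
 [ 0.964  0.267  0.002]
 [ 0.004 -0.006 -1.   ]] tool-y yaw 0.27
```

View pics/c1.png

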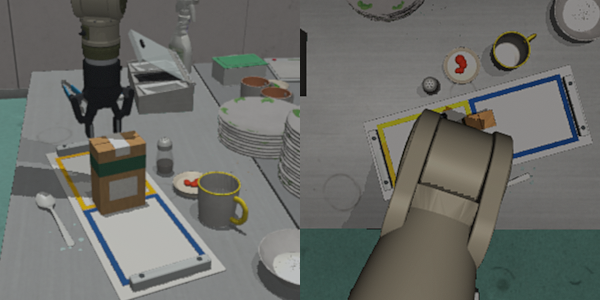

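Both fingers are behind the carton's yellow-side broad face, above the green band. Now I'll push.

```bash
python3 -m crank '[-12,2,-2,0,0,0,50,-24,2,-2,0,0,0,50,-32,2,-2,0,0,0,50,-38,2,-2,0,0,0,50,-44,2,-2,0,0,0,50,-50,2,-2,0,0,0,50,-56,2,-2,0,0,0,50,-62,2,-2,0,0,0,50]'
python3 where.py;  python3 - <<'E'
from h import *
cv2.imwrite("pics/s2.png",snapshot("side")[100:350,180:480,::-1])
E
```

```text
time: 4.5
ee_pos: [534.1, -145.0, 127.8]
eef_rot: [0.605, 0.796, -0.0, -0.0]
wrist_force: [0.6, 0.5, 0.7]
opening: 49.9
t 4.5 board xy [-3.6 11.7] z 127.8 force [0.6 0.5 0.7] open 49.9
[[-0.267  0.964 -0.001]
 [ 0.964  0.267  0.   ]
 [ 0.    -0.001 -1.   ]] tool-y yaw 0.27
```

View pics/s2.png

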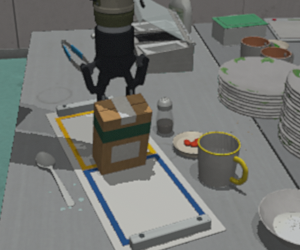

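The carton is tilting square onto the blue half with its lower edge holding. I'll continue.

```bash
python3 -m crank '[-6,0,0,0,0,0,50,-12,0,0,0,0,0,50,-18,0,0,0,0,0,50,-24,0,0,0,0,0,50,-30,0,0,0,0,0,50,-35,0,0,0,0,0,50,-35,0,0,0,0,0,50,-35,0,0,0,0,0,50,-35,0,0,0,0,0,50,-35,0,0,0,0,0,50,-35,0,0,0,0,0,50]'
python3 where.py;  python3 - <<'E'
from h import *
cv2.imwrite("pics/s3.png",snapshot("side")[100:350,180:480,::-1])
E
```

```text
time: 5.65
ee_pos: [543.8, -179.4, 127.9]
eef_rot: [0.606, 0.796, -0.0, 0.0]
wrist_force: [0.8, -0.1, 0.6]
opening: 50.0
t 5.65 board xy [ -3.4 -24.1] z 127.9 force [ 0.8 -0.1  0.6] open 50.0
[[-0.267  0.964 -0.   ]
 [ 0.964  0.267 -0.001]
 [-0.001 -0.    -1.   ]] tool-y yaw 0.27
```

View pics/s3.png

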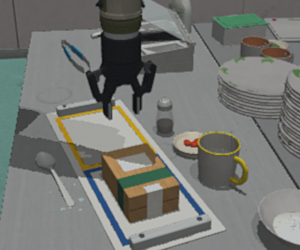

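The carton lies flat in the blue half with a gap to the stop. I'll back off and measure it.

```bash
python3 -m crank '[45,0,0,0,0,0,50,45,0,0,0,0,0,50,45,0,0,0,0,0,50]'
cat > fit2.py <<'E'
from h import *
import sys
a=0.2685; c0=np.array([540.7,-155.3]); ex=np.array([np.cos(a),np.sin(a)]); ey=np.array([-np.sin(a),np.cos(a)])
ms={}
for n in ("side","top"):
    im=snapshot(n); cv2.imwrite(f"pics/{sys.argv[1]}_{n}.png",im[:,:,::-1])
    r=outline_of(n,"carton_center") or outline_of(n,"carton_center")
    if r: ms[n]=r[0]["pixels"]; print(n,r[0]["score"])
def sil(n,p):
    x,y,t=p; X=[]
    R=np.array([[np.cos(t),-np.sin(t)],[np.sin(t),np.cos(t)]])
    for sx in(-50,50):
        for sy in(-75,75):
            for z in(4,64): X.append([*(R@[sx,sy]+[x,y]),z])
    h=cv2.convexHull((P(n,X)*16).astype(np.int32))
    m=np.zeros((400,640),np.uint8); cv2.fillConvexPoly(m,h,1,shift=4); return m>0
from scipy.optimize import minimize
for names in [(n,) for n in ms]+[tuple(ms)]:
    f=lambda p:-sum((sil(n,p)&ms[n]).sum()/(sil(n,p)|ms[n]).sum() for n in names)
    g=c0-120*ey
    s=minimize(f,[*g,a],method="Nelder-Mead",options=dict(initial_simplex=[[*g,a],[g[0]+15,g[1],a],[g[0],g[1]+15,a],[*g,a+.1]]))
    d=s.x[:2]-c0; print(names,round(s.fun,3),"board xy",np.round([d@ex,d@ey],1),"yaw rel",round(s.x[2]-a,3))
E
python3 fit2.py a; python3 where.py
```

```text
time: 6.0
ee_pos: [531.7, -135.2, 128.0]
eef_rot: [0.605, 0.796, -0.0, 0.0]
wrist_force: [0.4, 0.3, 0.8]
opening: 50.0
side 0.66
top 0.98
('side',) -0.967 board xy [  -4.5 -114.2] yaw rel -0.005
('top',) -0.248 board xy [   1.2 -116.2] yaw rel 0.076
('side', 'top') -1.211 board xy [  -4.1 -114.2] yaw rel 0.001
t 6.2 board xy [-3.2 20.1] z 127.9 force [-0.2 -0.   0.5] open 50.1
[[-0.266  0.964  0.001]
 [ 0.964  0.266 -0.001]
 [-0.001  0.    -1.   ]] tool-y yaw 0.269
```

The carton is at board (-4, -114), square, with its foot face near y=-39 and about 46 mm left to the stop. I'll descend and push.

```bash
python3 -m crank '[0,0,35,0,0,0,50,0,0,70,0,0,0,50,0,0,94,0,0,0,50,0,0,94,0,0,0,50,0,0,94,0,0,0,50,-15,0,94,0,0,0,50,-30,0,94,0,0,0,50,-38,0,94,0,0,0,50,-44,0,94,0,0,0,50,-50,0,94,0,0,0,50,-56,0,94,0,0,0,50,-62,0,94,0,0,0,50,-68,0,94,0,0,0,50,-74,0,94,0,0,0,50,-79,0,94,0,0,0,50,-82,0,94,0,0,0,50]'
python3 where.py; python3 fit2.py b
```

```text
time: 7.8
ee_pos: [554.2, -216.4, 34.0]
eef_rot: [0.606, 0.796, -0.0, 0.001]
wrist_force: [-0.9, 4.1, 3.3]
opening: 50.0
t 7.8 board xy [ -3.2 -62.5] z 34.0 force [-0.9  4.1  3.3] open 50.0
[[-0.266  0.964  0.001]
 [ 0.964  0.266 -0.001]
 [-0.001  0.    -1.   ]] tool-y yaw 0.269
() 0.0 board xy [  -0. -120.] yaw rel 0.0
```

View pics/b_side.png

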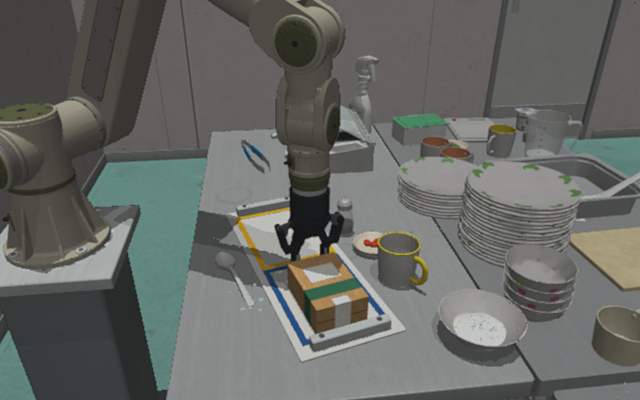

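The side view shows the carton's top end (cols 315–367, row ~325) just short of the stop, with the fingers square on its foot. I'll creep on and watch the force.

```bash
python3 -m crank '[-2,0,0,0,0,0,50,-4,0,0,0,0,0,50,-6,0,0,0,0,0,50,-8,0,0,0,0,0,50,-8,0,0,0,0,0,50]'; python3 -m crank '[-1,0,0,0,0,0,50,-2,0,0,0,0,0,50,-2,0,0,0,0,0,50]'; python3 where.py; python3 fit2.py c
```

```text
time: 8.6
ee_pos: [556.5, -224.5, 33.9]
eef_rot: [0.606, 0.795, -0.001, 0.001]
wrist_force: [-0.9, 1.8, 0.8]
opening: 49.9
time: 8.9
ee_pos: [557.1, -226.7, 33.9]
eef_rot: [0.606, 0.795, -0.001, 0.001]
wrist_force: [-1.1, 1.3, 0.2]
opening: 50.0
t 8.9 board xy [ -3.1 -73.2] z 33.9 force [-1.1  1.3  0.2] open 50.0
[[-0.265  0.964  0.001]
 [ 0.964  0.265 -0.003]
 [-0.003  0.    -1.   ]] tool-y yaw 0.268
side 0.7
('side',) -0.891 board xy [  -3.4 -152.7] yaw rel -0.029
('side',) -0.891 board xy [  -3.4 -152.7] yaw rel -0.029
```

```bash
python3 -m crank '[-2,0,0,0,0,0,50,-3,0,0,0,0,0,50,-4,0,0,0,0,0,50]'; python3 -m crank '[-1,0,0,0,0,0,50,-2,0,0,0,0,0,50,-3,0,0,0,0,0,50]';  python3 where.py; python3 - <<'E'
from h import *
im=snapshot("side")[230:370,260:420,::-1]
cv2.imwrite("pics/s5.png",cv2.resize(im,None,fx=4,fy=4,interpolation=cv2.INTER_CUBIC))
E
```

```text
time: 9.45
ee_pos: [557.6, -228.6, 33.9]
eef_rot: [0.606, 0.796, 0.0, -0.0]
wrist_force: [-2.1, 10.6, 5.9]
opening: 49.8
time: 9.75
ee_pos: [557.5, -228.5, 34.0]
eef_rot: [0.605, 0.796, 0.002, -0.002]
wrist_force: [-2.8, 13.4, 8.1]
opening: 49.8
t 9.75 board xy [ -3.2 -75. ] z 34.0 force [-2.8 13.4  8.1] open 49.8
[[-0.267  0.964 -0.001]
 [ 0.964  0.267  0.007]
 [ 0.007  0.001 -1.   ]] tool-y yaw 0.27
```

View pics/s5.png

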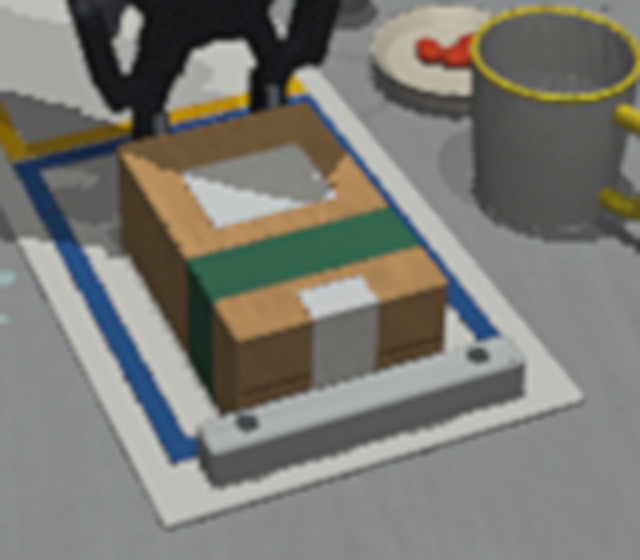

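The fingers stalled at y=-75 (predicted -74) as the force rose to about 14 N, and the picture shows the carton's end against the bar. I'll back off straight, then raise the arm.

```bash
python3 -m crank '[15,0,0,0,0,0,50,40,0,0,0,0,0,50,60,0,0,0,0,0,50,60,0,-50,0,0,0,50,60,0,-100,0,0,0,50,60,0,-130,0,0,0,50,60,0,-130,0,0,0,50,60,0,-130,0,0,0,50]'; python3 fit2.py d; python3 where.py; python3 - <<'E'
from h import *
im=cv2.imread("pics/d_side.png")[200:370,220:440]
cv2.imwrite("pics/s6.png",cv2.resize(im,None,fx=3.4,fy=3.4,interpolation=cv2.INTER_CUBIC))
E
```

```text
time: 10.6
ee_pos: [542.2, -171.9, 165.1]
eef_rot: [0.605, 0.796, 0.002, -0.001]
wrist_force: [-0.1, -0.3, -0.5]
opening: 50.4
side 0.8
top 0.56
('side',) -0.895 board xy [  -4.3 -152.7] yaw rel -0.015
('top',) -0.0 board xy [  -0. -120.] yaw rel 0.0
('side', 'top') -0.912 board xy [  -3.8 -157.3] yaw rel -0.009
t 10.8 board xy [ -4.3 -15.2] z 162.6 force [ 0.  -1.1  0.5] open 49.9
[[-0.267  0.964 -0.004]
 [ 0.964  0.267  0.008]
 [ 0.009 -0.002 -1.   ]] tool-y yaw 0.27
```

View pics/s6.png

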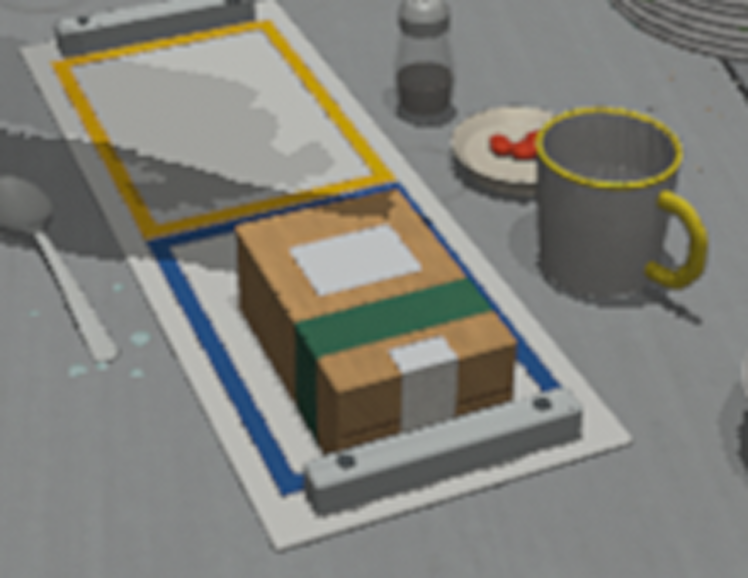

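The stop hides part of the carton, which biases the mask fit, so I'll check with the top-face corners instead.

```bash
python3 - <<'E'
from h import *
a=0.2685; c0=np.array([540.7,-155.3]); ex=np.array([np.cos(a),np.sin(a)]); ey=np.array([-np.sin(a),np.cos(a)])
uv=np.array([[238,230],[403,190],[325,390],[515,342]])/3.4+[220,200]
W=B("side",uv,64)[:,:2]-c0; Q=np.c_[W@ex,W@ey]; print(Q.round(1),Q.mean(0).round(1))
E
```

```text
[[ -54.9  -94.8]
 [  46.1  -94.3]
 [ -60.6 -235.8]
 [  42.1 -239.1]] [  -6.8 -166. ]
```

```bash
python3 -c "
from workcell import *
print(close_job())"
```

```text
the job is handed in; nothing more can be done
None
```

I tipped the carton onto the blue (-y) half with two spread fingers pushed high on its broad side. I then pushed its foot end until its top end met the stop, backed the arm clear and handed the job in at about 11 s. `close_job()` gives no verdict, so success is judged only from my own checks.

**Flat within the outline:** After tipping, the side camera put the carton's centre at board (-4, -114) mm, square to within about 0.005 rad. That is about 121 mm from the stop. The top camera could not confirm this because the arm hid the carton.

**Against the stop:** The fingers stalled at y = -75 mm, where I had predicted -74 mm, and the push force rose to about 14 N. The close-up shows the carton's end at the bar.

**Where the final position checks disagreed:**

| Check | Centre y (mm) |
|---|---|
| Side silhouette fit, partly hidden by the stop bar | -153 |
| Combined fit, though the top view alone matched nothing | -157 |
| Corners picked by eye | -166 |
| Value if touching the stop | -160 |

- I trusted the force stall.
- Read literally, the side fit means an 82 mm distance to the stop, just inside the 83 mm limit.
- The corner value lies past the stop, so it must be reading error.

**Other objects:** The cup, dish, shaker and spoon looked undisturbed in the last picture; I did not re-measure them. The last wrist force reading was near zero with the arm raised clear.

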